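Set the dry mould mouth up in the filling board

TASK

The small steel moulds are filled in the two-welled white board, mouth up. Take the mould that stands mouth up on the bench and set it down, still mouth up, flat on the floor of the board's empty well: lower it in, do not drop it. Leave the upside-down mould to drain where it is, and leave the mould already in the board alone.

Things in the scene. Friction and masses are not known exactly. Their poses are not given: they have to be found in the camera images.
- mould_centre (a point): The mould to place: a steel mould, a plain straight-sided open cup of 50 mm outside diameter, 55 mm tall, wall 3 mm, closed bottom 5 mm thick (about 120 g). It stands on the bench with its open mouth up. The point is its centre, on its axis and 27.5 mm above its underside; z points along the axis from the closed bottom to the mouth. (A wider, shallow tartlet tin and a spatula also lie on the bench, farther from the robot; they are not needed.)
- empty_well (a point): The empty well of the filling board. The board is a fixed white plastic slab 110 x 250 mm, 20 mm thick, flat on the bench, and may be turned any way. It has two round wells of 76 mm diameter and 12 mm depth, 120 mm apart centre to centre along its length. The point is the centre of the empty well's floor, 8 mm above the bench and 12 mm below the board's top; z is up; y points along the board away from the other, occupied well.
- seated_centre (a point): The mould already in the board's other well, mouth up, the same in shape and size as the one to place, loose. The point is its centre, half-way up. To be left alone.
- draining_centre (a point): The draining mould, the same in shape and size but standing upside down on the bench, loose: mouth down, its flat closed end on top. The point is its centre, half-way up; z is up. To be left alone.
There are look-alikes about, which are no part of the job. What is shaped like the part that bears mould_centre but red is not meant.

How it is judged:
At the end, for the whole second after the job is handed in: The mould rests, released and still, on the floor of the empty well: its centre within 20 mm of the well's axis and within 5 mm of its resting height, mouth up within 10 degrees. The draining mould and the mould already in the board are within 20 mm of where they were (horizontal distance between mould_centre and empty_well below 0.02 m and z of mould_centre in the frame of empty_well between 0.0225 and 0.0325 m and angle between mould_centre's own z axis and vertical below 0.175 rad and linear speed of mould below 0.02 m/s and distance of each of draining_centre, seated_centre from where it was at the start of the episode below 0.02 m); the robot touches nothing.
It fails at once if the mould is let go over the well while its bottom is more than 30 mm above the well's floor (horizontal distance between mould_centre and empty_well below 0.05 m and z of mould_centre in the frame of empty_well above 0.0575 m and contact force between mould and the fingers below 0.05 N).
It fails at once if the draining mould is moved by more than 20 mm (distance of draining_centre from where it was at the start of the episode above 0.02 m).
It fails at once if the mould already in the board is moved by more than 20 mm (distance of seated_centre from where it was at the start of the episode above 0.02 m).
It also fails if it takes over 35 s, if anything falls off the work surface, if the arm or the gripper's body presses on something with over 40 N, if the wrist force passes 120 N, or if a joint passes its speed limit or range.

ROBOT

A 6-joint arm with a two-finger parallel gripper is mounted at the origin on the work surface. World frame = base frame: x ahead of the robot, y to its left, z up, the work surface at z = 0. Lengths are in m, angles in rad, forces in N, time in s.
With the tool pointing down it reaches from about 0.375 to 0.975 m from the base axis. Payload 3.8 kg.
Tool frame: the origin (TCP) lies midway between the tips of the shut fingers; the grasp point (between the pads) lies 19 mm behind it; z points along the fingers, y is the line along which they close (so a half turn about z gives the same grasp; the last joint's range is limited). The gripper opens to 88 mm and grips with 3 to 60 N. Pads are 18 mm wide; open, the fingers measure 123 mm over their backs; the gripper's body (75 mm by 187 mm) begins 45 mm behind the grasp point.
Start: joints at [-1.227, 0.264, 1.604, -0, 1.274, -0.037], TCP at [0.251, -0.627, 0.239] pointing down, gripper open.
Joint ranges: [-2.63, 2.63], [-0.94, 2.18], [0.31, 2.57], [-1.31, 4.45], [0, 2.66], [-2.55, 2.55]. Speed limits (rad/s): [2.57, 2.57, 3.14, 3.14, 3.14, 3.14].

INTERFACE

Orientations are given as a rotation vector (axis times angle).
In Python, from cell import manip, inverse_kinematics, cams, order gives the robot as it stands. Calls block until the motion is done:
- manip.move_pose(position, orientation): joint-space move of the TCP to a pose.
- manip.move_linear(position, rate=0.15, rot=None): straight line of the TCP; rot=None keeps the orientation; rate is the mean speed in m/s.
- manip.set_joints(angles): joint-space move.
- manip.set_gripper(opening, force=None): finger opening in m; force is the grip in N (None keeps the last); returns when the fingers have stopped.
- manip.dwell(seconds).
- inverse_kinematics(position, orientation): joint angles nearest the present ones, or None.
- manip.state(): the state.
- cams.capture(name): name is "scene" or "top" or "wrist"; returns a dict with "image" (480x640x3 uint8, blue, green, red), "z_map" (480x640 float32, m along the optical axis (not along the pixel's ray), 0 where there is no reading), "intrinsics" (3x3 intrinsics, pixels), "k1" (the pictures are not rectified: a ray, as slopes to the right and down, at radius r is drawn at 1 + k1 r^2 times it, then the intrinsics apply), "position" and "orientation" of the camera in the world; the wrist camera has in their place "T_tool_cam" (4x4, takes a point from camera to tool coordinates, whose origin is the TCP and whose axes are the flange's). Camera axes: x right, y down, z forward; pixel columns grow to the right and rows downward; lengths in m; the calibration is good to about 2 mm. A picture is of the moment at which its call begins: read the wrist's pose just before it.
A pose or a line that the arm cannot do raises manip.IKError and nothing moves.
- order.close_job(): hands the job in; it is judged then, once.
The state is a dict: "clock": time; "joint_pos": joint angles; "joint_velocities": joint speeds; "tau": joint torques, N m; "tool_pos": TCP position; "tcp_rot": TCP orientation; "contact_force": force on the tool from outside, world axes, zero at the start; "moment": the same for the moment, N m; "gripper_width": finger opening in m; "grasp_force": force on a finger pad.
Only numpy, scipy, OpenCV 4.12 (cv2) and the standard library are available. Lean on these libraries where they do the work, as an engineer would, in place of code of your own. Each camera call takes 0.05 s, during which the arm holds its last target. There are 200 camera calls.

## Working session

There is one attempt and no reset: what is moved stays moved. The work goes in short steps, each a Python script; the robot and the scene stay as the last script left them, time stands still between calls to the robot, and variables do not carry over. Pictures are saved under pics/ and viewed, at most 10 in all, crops included, and the job is handed in when it is done.

```bash
mkdir -p pics; ls; cat > h.py <<'E'
import numpy as np, cv2, pickle
from cell import manip, inverse_kinematics, cams, order
from scipy.spatial.transform import Rotation as R
def pose(c):
    if "T_tool_cam" in c:
        s=c["st"]; T=np.eye(4); T[:3,:3]=R.from_rotvec(s["tcp_rot"]).as_matrix(); T[:3,3]=s["tool_pos"]
        T=T@c["T_tool_cam"]; return T[:3,:3],T[:3,3]
    o=np.array(c["orientation"]); 
    return (o if o.shape==(3,3) else R.from_rotvec(o).as_matrix()), np.array(c["position"])
def cap(n):
    s=manip.state(); c=cams.capture(n); c["st"]=s; return c
def slopes(c,uv):
    uv=np.atleast_2d(np.array(uv,float)); k=float(c["k1"])
    return cv2.undistortPoints(uv[:,None],np.array(c["intrinsics"],float),np.array([k,0,0,0,0.]))[:,0]
def plane(c,uv,z):
    Rm,p=pose(c); s=slopes(c,uv); d=np.c_[s,np.ones(len(s))]@Rm.T
    return p+d*((z-p[2])/d[:,2])[:,None]
def cloud(c):
    Rm,p=pose(c); v,u=np.mgrid[:480,:640]; s=slopes(c,np.c_[u.ravel(),v.ravel()])
    return ((np.c_[s,np.ones(len(s))]*c["z_map"].reshape(-1,1))@Rm.T+p).reshape(480,640,3)
E
python3 - <<'E'
from h import *
for n in("scene","top"):
    c=cap(n); pickle.dump(c,open(n+".pkl","wb")); cv2.imwrite(f"pics/{n}.png",c["image"]); print(n,c["k1"],pose(c),c["intrinsics"],(c["z_map"]>0).mean())
print(manip.state()["clock"])
E
```

```text
pics
scene -0.013478678678392432 (array([[-0.47934379,  0.56369311, -0.67266605],
       [ 0.87739441,  0.32545017, -0.35250708],
       [ 0.02021346, -0.75916551, -0.6505837 ]]), array([1.02899273, 0.2257908 , 0.55446481])) [[433.67010899   0.         319.75811158]
 [  0.         433.67010899 235.75343213]
 [  0.           0.           1.        ]] 0.99599609375
top -0.036312427569302176 (array([[ 0.00269526, -0.99297321,  0.11830866],
       [-0.9995543 , -0.0061926 , -0.02920354],
       [ 0.02973097, -0.11817722, -0.99254734]]), array([ 0.42499823, -0.00973474,  0.990271  ])) [[479.35248567   0.         314.23852798]
 [  0.         479.35248567 234.90317368]
 [  0.           0.           1.        ]] 0.9960221354166666
0.1
```

View pics/top.png

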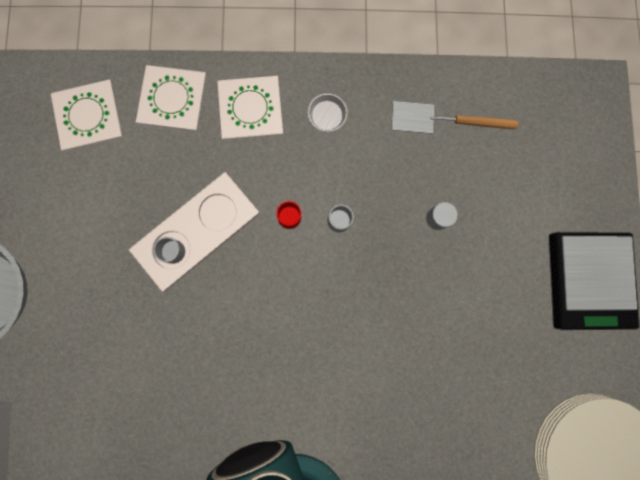

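View pics/scene.png

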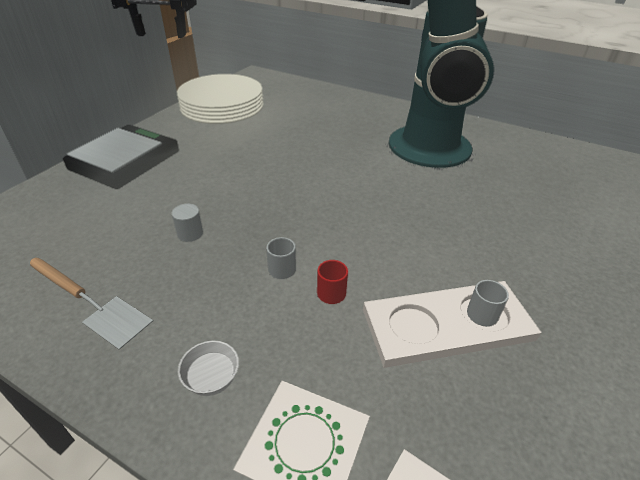

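Top view: the wanted mould (dark mouth, grey) is at (341,217). These could be taken for it:
- red cup at (289,215), wrong colour
- draining mould at (445,215), flat top
- seated mould at (170,250), already in the board
- tartlet tin at (328,112), wide

The empty well is at (217,211). The tiles at (86,115), (171,97) and (250,107) only carry printed rings. Next I measure these and check the choice in a crop.

```bash
python3 - <<'E'
from h import *
t=pickle.load(open("top.pkl","rb")); s=pickle.load(open("scene.pkl","rb"))
im=t["image"]; P=cloud(t); z=P[...,2]
# raised blobs by depth, top view + scene
for nm,c,seeds in(("top",t,dict(target=(341,217),red=(289,215),drain=(445,215),seated=(170,250))),("scene",s,dict(target=(281,258),red=(332,282),drain=(187,223),seated=(488,303)))):
    Q=cloud(c)
    for k,(u,v) in seeds.items():
        h0=.03; m=np.zeros((480,640),bool); m[v-35:v+35,u-35:u+35]=1
        lo=.045
        q=Q[m&(Q[...,2]>lo)&(Q[...,2]<.09)]
        top=np.percentile(q[:,2],90); q=q[q[:,2]>top-.006]
        (x,y),r=cv2.minEnclosingCircle(q[:,:2].astype(np.float32)*1000)
        print(nm,k,len(q),"top z %.4f"%top,"circ",np.round([x,y,r],1),"centre-depth z",Q[v,u].round(4))
# board: bright mask
hsv=cv2.cvtColor(im,cv2.COLOR_BGR2HSV)
m=((hsv[...,2]>190)).astype(np.uint8); m[:, :110]=0; m[:160]=0; m[:,275:]=0; m[310:]=0
cs,_=cv2.findContours(m,cv2.RETR_EXTERNAL,cv2.CHAIN_APPROX_NONE); b=max(cs,key=cv2.contourArea)[:,0]
w=plane(t,b,.02); (bc,bs,ba)=cv2.minAreaRect(w[:,:2].astype(np.float32)*1000); print("board",bc,bs,ba,"z",np.median(z[m>0]))
# well floor by depth
f=P[(z>.004)&(z<.014)]; f=f[np.hypot(*(f[:,:2]-plane(t,(217,211),.008)[0,:2]).T)<.045]
print("well ray",plane(t,(217,211),.008),"floor pts",len(f),cv2.minEnclosingCircle(f[:,:2].astype(np.float32)*1000) if len(f) else 0)
bx=cv2.boxPoints((bc,bs,ba)); print(bx)
e=max([(bx[1]-bx[0]),(bx[2]-bx[1])],key=np.linalg.norm); e/=np.linalg.norm(e)
print("axis",e,"wells",np.array(bc)+60*e,np.array(bc)-60*e)
a=cv2.resize(im[150:280,260:480],(660,390)); cv2.imwrite("pics/crop.png",a)
E
```

```text
top target 119 top z 0.0573 circ [574.6 -90.   24.9] centre-depth z [ 0.5803 -0.0944  0.0052]
top red 116 top z 0.0570 circ [581.1  13.2  25.1] centre-depth z [0.5835 0.0138 0.0064]
top drain 476 top z 0.0572 circ [ 580.6 -297.5   25.5] centre-depth z [ 0.5782 -0.2986  0.0546]
top seated 146 top z 0.0647 circ [506.8 250.4  25.3] centre-depth z [0.5087 0.2549 0.0134]
scene target 225 top z 0.0567 circ [572.5 -89.3  26.1] centre-depth z [ 0.592  -0.0755  0.0516]
scene red 244 top z 0.0567 circ [578.7  13.6  26.1] centre-depth z [0.5994 0.0247 0.0529]
scene drain 378 top z 0.0576 circ [ 578.5 -298.7   26. ] centre-depth z [ 0.5942 -0.2802  0.0458]
scene seated 308 top z 0.0643 circ [505.1 250.6  25.7] centre-depth z [0.5282 0.2513 0.0606]
board (548.6845703125, 206.61062622070312) (108.90802001953125, 249.6778106689453) 40.373836517333984 z 0.019614230912668618
well ray [[0.59059748 0.16262983 0.008     ]] floor pts 1034 ((589.0245361328125, 161.67298889160156), 37.78343200683594)
[[426.3325  266.44336]
 [588.06683  76.23029]
 [671.0366  146.7779 ]
 [509.3023  336.99097]]
axis [ 0.6477722 -0.7618341] wells [587.55090332 160.90058136] [509.8182373  252.32067108]
```

View pics/crop.png

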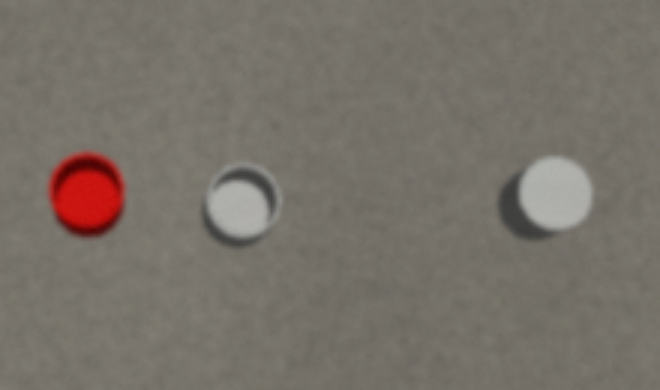

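The crop shows the grey open cup at crop (241,202), mouth up with its rim and inner floor visible. The red cup is on its left and the flat-topped draining mould on its right. Rim heights, radii (25 mm) and board size all match the description, so I pick it with the fingers closing along x, clear of the red cup.

```bash
cat >> h.py <<'E'
def rot(a,pos):  # tool down, y at heading a; pick the half turn with the smaller wrist angle
    best=None
    for b in(a,a+np.pi):
        y=np.array([np.cos(b),np.sin(b),0]); z=np.array([0,0,-1.]); 
        r=R.from_matrix(np.c_[np.cross(y,z),y,z]).as_rotvec(); q=inverse_kinematics(pos,r)
        if q is not None and (best is None or abs(q[5])<best[0]): best=(abs(q[5]),r,q)
    return best[1]
E
python3 - <<'E'
from h import *
x,y=.5735,-.0897
r=rot(0,[x,y,.15]); manip.set_gripper(.088,20)
manip.move_pose([x,y,.15],r); manip.move_linear([x,y,.018],.12)
manip.set_gripper(0.03,20); s=manip.state(); print(s["gripper_width"],s["grasp_force"],s["tool_pos"],s["contact_force"],s["clock"])
manip.move_linear([x,y,.14],.15); s=manip.state(); print(s["gripper_width"],s["grasp_force"],s["joint_pos"],s["contact_force"],s["clock"])
c=cap("scene"); cv2.imwrite("pics/lift.png",c["image"][60:360,100:580])
E
```

```text
0.049796510075180746 19.999935394444037 [ 0.5736292  -0.08970641  0.01814372] [ 0.0047735  -0.13967028  0.94716102] 4.4917
0.04979628416693513 19.99996451457264 [-1.98079335e-01  1.68982121e-01  1.91145910e+00  4.35332420e-06
  1.06330656e+00 -1.98053293e-01] [ 0.57872847 -0.18321532 -1.95350491] 5.4583
```

View pics/lift.png

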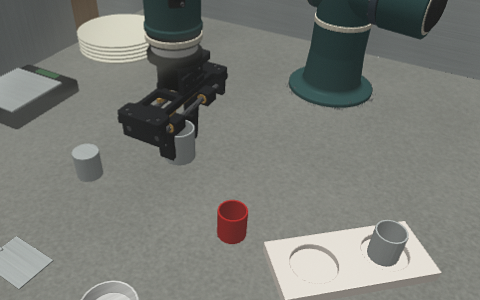

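The picture shows the mould held upright at crop (181,145), with the red cup untouched. Next I carry it over and lower it with contact sensing.

```bash
python3 - <<'E'
from h import *
x,y=.588,.161
r=rot(np.arctan2(.648,.762),[x,y,.14])
manip.move_linear([x,y,.14],.15,rot=r); s=manip.state(); print(s["tool_pos"],s["grasp_force"],s["clock"])
c=cap("scene"); cv2.imwrite("pics/over.png",c["image"][100:400,260:640])
manip.move_linear([x,y,.032],.1); manip.dwell(.2); f0=manip.state()["contact_force"][2]
z=.032
while z>.0225:
    z-=.001; manip.move_linear([x,y,z],.02); f=manip.state()["contact_force"][2]
    if f-f0>2: break
s=manip.state(); print(z,f0,s["contact_force"],s["tool_pos"],s["gripper_width"],s["clock"])
c=cap("scene"); cv2.imwrite("pics/low.png",c["image"][100:400,260:640])
E
```

```text
[0.58800588 0.16027336 0.13994645] 19.999980496504577 7.3333
0.024999999999999994 -0.45774115869520937 [-2.25084853 -0.97576873  5.74717536] [0.58822611 0.16104977 0.0260939 ] 0.04992825911338345 10.5667
```

View pics/low.png

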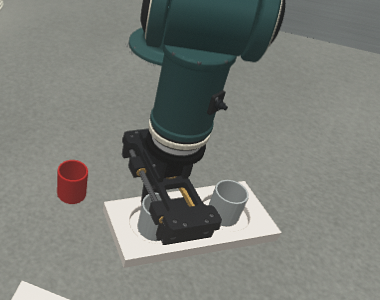

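The mould stands in the empty well at crop (150,215). Contact came at TCP z = 0.026, exactly the expected height, and the seated mould at (229,202) is undisturbed. Now I release, retreat and check.

```bash
python3 - <<'E'
from h import *
x,y=.588,.161
manip.set_gripper(.08); manip.move_linear([x,y,.18],.12)
q=np.array(manip.state()["joint_pos"]); q[0]-=.9; manip.set_joints(q); manip.dwell(.3)
c=cap("top"); P=cloud(c); cv2.imwrite("pics/end.png",c["image"])
for k,(a,b,lo) in dict(placed=(.588,.161,.055),seated=(.5068,.2504,.055),drain=(.5806,-.2975,.045),red=(.581,.013,.045)).items():
    q=P[(np.hypot(P[...,0]-a,P[...,1]-b)<.045)&(P[...,2]>lo)&(P[...,2]<.09)]
    if len(q): print(k,np.round(cv2.minEnclosingCircle(q[:,:2].astype(np.float32)*1000)[0],1),np.percentile(q[:,2],[10,50,90]).round(4))
print(manip.state()["clock"])
E
```

```text
placed [588.8 161. ] [0.058  0.0628 0.0651]
seated [507.5 250.4] [0.0573 0.0628 0.0648]
drain [ 580.7 -297. ] [0.0528 0.0552 0.0574]
red [580.8  13.4] [0.0485 0.0547 0.0574]
14.9333
```

View pics/end.png

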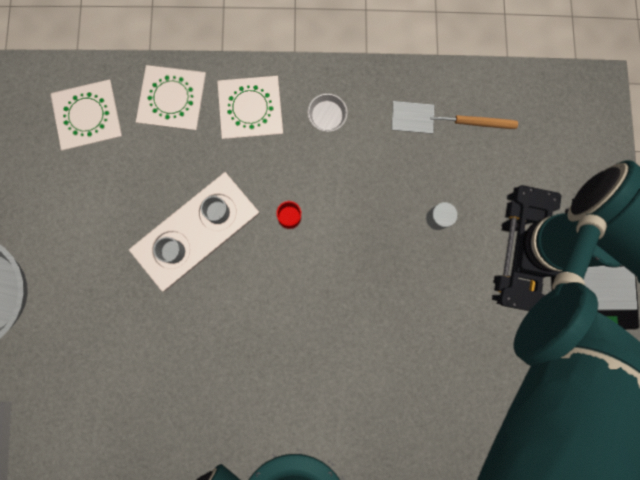

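The mould stands upright in the well at (216,210), centred and at the right height. The moulds at (170,250) and (445,215) have not moved, and the arm is clear.

```bash
python3 -c "
from h import *
print(order.close_job())"
```

```text
the job is handed in; nothing more can be done
None
```

The mould is in the empty well, mouth up and within about 1 mm of the measured centre; the draining and seated moulds did not move, and the job was handed in at about 15 s, though no verdict came back.

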